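Refit the analyser's sampler arm

ROBOT

A 7-joint arm with a two-finger parallel gripper is mounted at the origin on the work surface. World frame = base frame: x ahead of the robot, y to its left, z up, the work surface at z = 0. Lengths are in m, angles in rad, forces in N, time in s.
With the tool pointing down it reaches from about 0.425 to 0.825 m from the base axis. Payload 3.6 kg.
Tool frame: the origin (TCP) lies where the fingers leave the gripper's body, on its centre line; the fingertips stand 73 mm ahead of it and the grasp point (between the pads) lies 54 mm ahead of it; z points along the fingers, y is the line along which they close (so a half turn about z gives the same grasp; the last joint's range is limited). The gripper opens to 85 mm and grips with 20 to 120 N. Pads are 22 mm wide; open, the fingers measure 114 mm over their backs; the gripper's body (76 mm by 85 mm) begins 54 mm behind the grasp point. The pads swing forward as they close: fully open they stand 13 mm farther back than shut.
Start: joints at [-1.216, 0.615, -0.013, 1.423, 0.008, 1.103, -0.04], TCP at [0.242, 0.603, 0.304] pointing down, gripper open.
Joint ranges: [-3.12, 3.12], [-0.3, 2.06], [-1.34, 1.32], [0.26, 2.42], [-1.36, 4.5], [0.01, 1.98], [-2.84, 2.84]. Speed limits (rad/s): [2.79, 2.79, 3.14, 3.14, 3.14, 3.14, 3.14].

INTERFACE

Orientations are given as a unit quaternion [x, y, z, w].
In Python, from station import arm, snapshot, camera_info, ticket gives the robot as it stands. Calls block until the motion is done:
- arm.movep(position, orientation): joint-space move of the TCP to a pose.
- arm.line_to(position, velocity=0.15, ori=None): straight line of the TCP; ori=None keeps the orientation; velocity is the mean speed in m/s.
- arm.move_j(angles): joint-space move.
- arm.move_gripper(opening, effort=None): opening from 0.0 (shut) to 1.0 (fully open); effort is the grip in N (None keeps the last); returns when the fingers have stopped.
- arm.pause(seconds).
- arm.ik(position, orientation): joint angles nearest the present ones, or None.
- snapshot(name): name is "scene" or "top"; returns the picture (480x640x3 uint8, blue, green, red); there is no depth.
- camera_info(name): a dict with "fx", "fy", "cx", "cy" (pixels), "R" (3x3) and "t" (3): a world point X has camera coordinates R X + t. Camera axes: x right, y down, z forward; pixel columns grow to the right and rows downward; lengths in m; the calibration is good to about 2 mm. A picture is of the moment at which its call begins. camera_info takes no time and is no camera call.
A pose or a line that the arm cannot do raises arm.MotionError and nothing moves.
- ticket.finish_job(): hands the job in; it is judged then, once.
Readings, each from a call of its own:
- arm.read_time(): time.
- arm.read_joint_positions(): joint angles.
- arm.read_dq(): joint speeds.
- arm.read_effort(): joint torques, N m.
- arm.read_tool_pos(): TCP position.
- arm.read_eef_rot(): TCP orientation.
- arm.read_ft_force(): force on the tool from outside, world axes, zero at the start.
- arm.read_wrist_torque(): the same for the moment, N m.
- arm.read_opening(): opening from 0.0 (shut) to 1.0 (fully open).
- arm.read_finger_force(): force on a finger pad.
Only numpy, scipy, OpenCV 4.12 (cv2) and the standard library are available. Lean on these libraries where they do the work, as an engineer would, in place of code of your own. Each camera call takes 0.05 s, during which the arm holds its last target. There are 200 camera calls.

TASK

Refit the sampler arm on its mounting base: first take every black transport block off the base and put it in the metal tray; then find where the arm balances with a low trial lift, shifting the grip until it rises level, carry it level and lay it fully down in both forks, either way round. Finally push a steel lock pin right through each fork and the arm in it, until the pin's head is up to the fork; leave the sample cup and the pipette where they are.

Things in the scene. Friction and masses are not known exactly. Their poses are not given: they have to be found in the camera images.
- base: Fixed mounting base, may stand turned: grey plate 330 x 56 x 20 mm (x along its length, z up) with an aluminium fork at x = -127.5 and another at +127.5 mm. Origin: centre of its underside, on the table. Each fork is two upright cheeks, 28 mm long in x, 7 mm thick, with a 24 mm gap (y -12 to +12 mm), open at both ends and on top. Slot floor: the plate's top, 20 mm above the table.
- bore_a (a point): Middle of the fork at base x = -127.5 mm: on the bore axis (along base y), midway between the cheeks, 32 mm above the table. Each cheek has a 12 x 12 mm square bore centred on this axis; the cheeks' outer faces are 19 mm from this point. Cheeks reach 48 mm above the table, then flare outwards up to 56 mm, at most 21 mm from the centre line.
- bore_b (a point): The same point of the same kind of fork at base x = +127.5 mm.
- sampler: Loose arm, 0.35 to 0.75 kg, flat on the table at the start: slippery T-section bar 20 mm wide (y), 24 high (z), 310 long (x -167.5 to +142.5) with a white drive head at the +x end. Origin: on the underside, midway between two cross slots (18 mm long, 12 high, along y, centred 12 mm above the underside) at x = -127.5 and +127.5 mm, which meet the bores when the bar lies in the forks.
- tail_end (a point): Light end of the arm, on its underside (arm x = -167.5 mm). The end weights are hidden, so the arm balances anywhere from arm x = -15 to +92 mm. Held with moderate force more than some 15 mm off that point, the bar turns in the jaws and one end stays down. Between the forks only its top edge, 6 mm high, is 20 mm wide; the web below is 12 mm wide.
- head_end (a point): Heavy end of the arm, on the drive head's underside (arm x = +192.5 mm). The head is a white block from x = 142.5 to 192.5 mm, 46 mm wide, 40 mm high, its underside flush with the bar's.
- tray: Fixed steel open tray 150 x 150 mm outside, walls 4 mm thick and 30 mm high, floor about 4 mm. Origin: centre of its underside, on the table. It may be on either side.
- block1: Loose black plastic transport block 38 (x) x 20 (y) x 42 mm (z), 30 g, origin at its centre. Two to four blocks are present, standing on the base: 1 in the fork at base x = -127.5 mm, 4 in the other fork, 2 and 3 on the plate between the forks.
- block2: Loose black plastic transport block 38 (x) x 20 (y) x 42 mm (z), 30 g, origin at its centre. Two to four blocks are present, standing on the base: 1 in the fork at base x = -127.5 mm, 4 in the other fork, 2 and 3 on the plate between the forks.
- block3: Loose black plastic transport block 38 (x) x 20 (y) x 42 mm (z), 30 g, origin at its centre. Two to four blocks are present, standing on the base: 1 in the fork at base x = -127.5 mm, 4 in the other fork, 2 and 3 on the plate between the forks.
- block4: Loose black plastic transport block 38 (x) x 20 (y) x 42 mm (z), 30 g, origin at its centre. Two to four blocks are present, standing on the base: 1 in the fork at base x = -127.5 mm, 4 in the other fork, 2 and 3 on the plate between the forks.
- pin1: Loose steel lock pin, 45 g, lying on a black rubber mat 4 mm thick. Origin: on its axis at the shoulder between shank and head. The round shank, 8 mm across and 50 mm long with a tapered tip, points along +x; the square head, 14 x 14 x 28 mm, along -x. Lying, the tip hangs about 4 degrees down. Either pin suits either fork, from either side.
- pin2: Loose steel lock pin, 45 g, lying on a black rubber mat 4 mm thick. Origin: on its axis at the shoulder between shank and head. The round shank, 8 mm across and 50 mm long with a tapered tip, points along +x; the square head, 14 x 14 x 28 mm, along -x. Lying, the tip hangs about 4 degrees down. Either pin suits either fork, from either side.
- pin1_mid (a point): Point on the pin's axis 21 mm along the shank from the shoulder; it is 2 mm beyond the fork's middle when the head touches the cheek.
- pin2_mid (a point): Point on the pin's axis 21 mm along the shank from the shoulder; it is 2 mm beyond the fork's middle when the head touches the cheek.
- cup: Small white sample cup, 34 mm diameter, 28 mm tall, origin at the centre of its underside. Leave alone.
- pipette: White and blue pipette lying flat, about 250 mm long and 30 mm wide, 24 mm high, origin below the middle of its white body; the thin blue end points along +x. Leave alone.
Mind the look-alikes: they are no part of the job. What is shaped like the block3 but yellow is not meant.

How it is judged:
On the way, in this order (a step that is already met when the one before it is completed fails the run):
1. every transport block present is off the base and in the tray (x of block1 in the frame of tray between -0.068 and 0.068 m and y of block1 in the frame of tray between -0.068 and 0.068 m and z of block1 in the frame of tray between 0.008 and 0.055 m and x of block2 in the frame of tray between -0.068 and 0.068 m and y of block2 in the frame of tray between -0.068 and 0.068 m and z of block2 in the frame of tray between 0.008 and 0.055 m and x of block3 in the frame of tray between -0.068 and 0.068 m and y of block3 in the frame of tray between -0.068 and 0.068 m and z of block3 in the frame of tray between 0.008 and 0.055 m and x of block4 in the frame of tray between -0.068 and 0.068 m and y of block4 in the frame of tray between -0.068 and 0.068 m and z of block4 in the frame of tray between 0.008 and 0.055 m), for 0.3 s.
2. the sampler arm is lifted clear of the table, both ends at least 35 mm up, level within 6 degrees (height (world z) of each of tail_end, head_end above 0.035 m and angle between sampler's own z axis and vertical below 0.105 rad), for 0.4 s.
3. the arm lies fully down in both forks with its cross slots at the bores (x of sampler in the frame of base between -0.006 and 0.006 m and y of sampler in the frame of base between -0.004 and 0.004 m and z of sampler in the frame of base between 0.016 and 0.0225 m and angle between the x axis of sampler and the x axis of base, either way round below 0.04 rad and angle between sampler's own z axis and vertical below 0.04 rad), for 0.3 s.
At the end, for the whole second after the job is handed in: Every block has its centre within the tray; the arm lies on both fork floors (6 mm along, 4 mm across, 2.5 mm in height); each fork has a pin through both cheeks and the arm, its 21 mm mark within 7.5 mm of the fork's middle, in line within 8.6 degrees; arm and pins at rest (all of step 1 and all of step 3 and (((distance between pin1_mid and bore_a below 0.0075 m and angle between the x axis of pin1 and the y axis of base, either way round below 0.15 rad) and (distance between pin2_mid and bore_b below 0.0075 m and angle between the x axis of pin2 and the y axis of base, either way round below 0.15 rad)) or ((distance between pin1_mid and bore_b below 0.0075 m and angle between the x axis of pin1 and the y axis of base, either way round below 0.15 rad) and (distance between pin2_mid and bore_a below 0.0075 m and angle between the x axis of pin2 and the y axis of base, either way round below 0.15 rad))) and linear speed of each of sampler, pin1, pin2 below 0.02 m/s); the robot touches nothing.
It fails at once if the arm is carried, both ends clear of the table, more than 14 degrees off level (height (world z) of each of tail_end, head_end above 0.015 m and angle between sampler's own z axis and vertical above 0.25 rad).
It fails at once if the sample cup or the pipette is moved more than 30 mm (distance of any of cup, pipette from where it was at the start of the episode above 0.03 m).
Of block1, block2, block3, block4 only 2 to 4 are there at a start; the rules pass over those that are not, and their reading is None.
At some moment in a run one of pin1, pin2, block1, block2, block3, block4 may be knocked a few centimetres aside while the robot is not near it.
It also fails if it takes over 210 s, if anything falls off the work surface, if the arm or the gripper's body presses on something with over 40 N, if the wrist force passes 120 N, or if a joint passes its speed limit or range.

## Working session

There is one attempt and no reset: what is moved stays moved. The work goes in short steps, each a Python script; the robot and the scene stay as the last script left them, time stands still between calls to the robot, and variables do not carry over. Pictures are saved under pics/ and viewed, at most 14 in all, crops included, and the job is handed in when it is done.

```bash
ls; mkdir -p pics; python3 - <<'E'
from station import arm,snapshot,camera_info
import cv2
for n in("scene","top"):
    cv2.imwrite(f"pics/{n}0.png",snapshot(n)); c=camera_info(n); print(n,c)
print(arm.read_time(),arm.read_eef_rot(),arm.read_tool_pos())
E
```

```text
pics
scene {'fx': 493.9710153664277, 'fy': 493.9710153664277, 'cx': 322.58996876122285, 'cy': 238.15236815820367, 'R': array([[ 0.83738211,  0.54652024, -0.01033554],
       [ 0.32498091, -0.51296355, -0.79451608],
       [-0.43952088,  0.6619547 , -0.60715515]]), 't': array([-0.49552099, -0.16113697,  1.26262981])}
top {'fx': 471.96202202935314, 'fy': 471.96202202935314, 'cx': 320.49777516277504, 'cy': 246.79205822578157, 'R': array([[ 0.01527131, -0.9997297 ,  0.01753024],
       [-0.99822197, -0.01625386, -0.05734735],
       [ 0.05761678, -0.0166233 , -0.99820037]]), 't': array([-0.02010066,  0.58214561,  1.15346221])}
0.1 [ 1.89201420e-01  9.81937606e-01 -1.14924838e-03 -1.99390702e-04] [0.24136923 0.60297019 0.30283832]
```

View pics/top0.png

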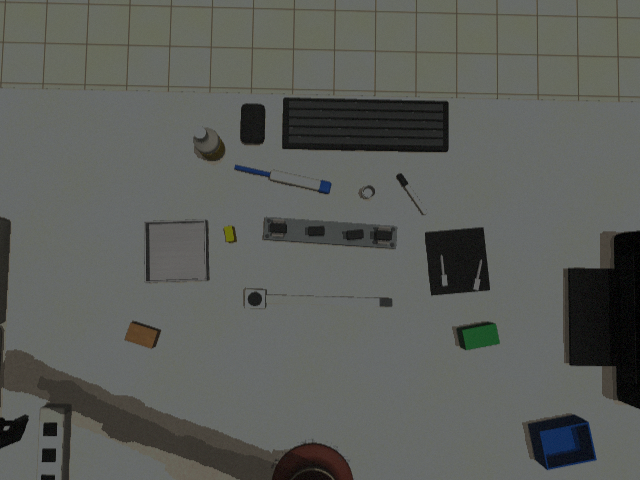

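View pics/scene0.png

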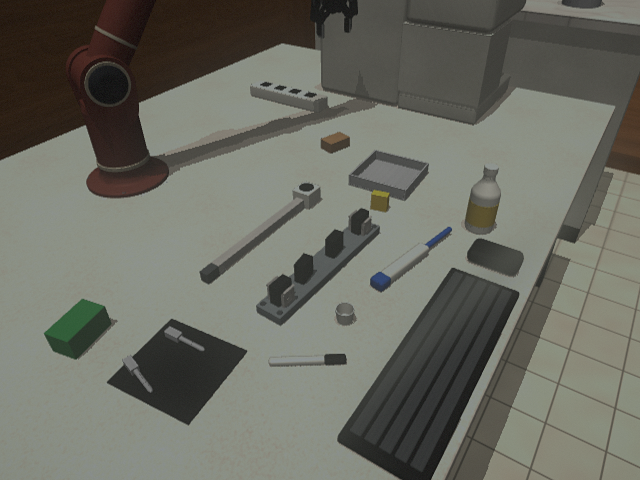

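Top view: base with four blocks at about (278,227), (316,231), (354,235) and (382,236); tray at (177,251); arm from the head (255,298) to the tail (386,302); pins at (444,270) and (479,275). The scene view shows the same. I'll look closer.

```bash
python3 - <<'E'
import cv2
a=cv2.imread("pics/top0.png")[200:320,240:500]
a=cv2.resize(cv2.convertScaleAbs(a,alpha=1.9),None,fx=3,fy=3,interpolation=cv2.INTER_CUBIC)
cv2.imwrite("pics/c1.png",a)
E
```

```text
(no output)
```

View pics/c1.png

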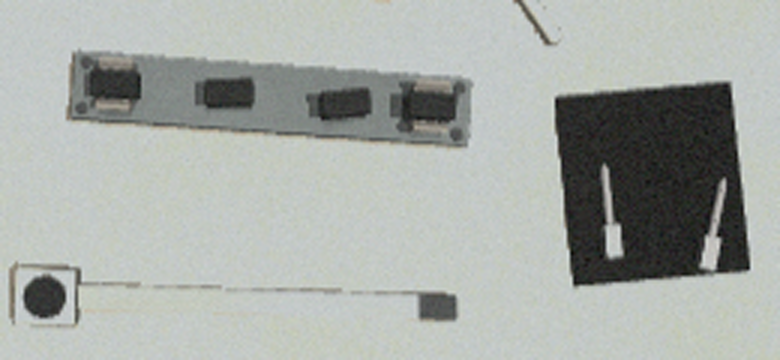

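Crop: plate corners (265,217), (397,227), (396,249) and (263,239). The block tops, pins and head are clear. Next come the helpers and metric positions.

```bash
cat > h.py <<'E'
import numpy as np, cv2
from station import arm,snapshot,camera_info,ticket
from scipy.spatial.transform import Rotation as Rn
CI={n:camera_info(n) for n in("top","scene")}
def px2w(u,v,z,cam="top"):
    c=CI[cam]; R=c["R"]; C=-R.T@c["t"]
    d=R.T@np.array([(u-c["cx"])/c["fx"],(v-c["cy"])/c["fy"],1.])
    return (C+d*(z-C[2])/d[2])
def w2px(X,cam="top"):
    c=CI[cam]; q=c["R"]@np.array(X)+c["t"]; return np.array([c["fx"]*q[0]/q[2]+c["cx"],c["fy"]*q[1]/q[2]+c["cy"]])
def quat(a,pitch=0.):
    """tool down, closing line (tool y) at world angle a (mod pi), nearest to current joint 7; pitch about tool y"""
    best=None
    for k in(0,np.pi):
        y=np.array([np.cos(a+k),np.sin(a+k),0]); z=np.array([0,0,-1.]); x=np.cross(y,z)
        yield Rn.from_matrix(np.c_[x,y,z])*Rn.from_euler('y',pitch*(1 if k==0 else -1))
def best(pos,a,pitch=0.):
    q0=arm.read_joint_positions(); o=[]
    for r in quat(a,pitch):
        s=arm.ik(list(pos),list(r.as_quat()))
        if s is not None: o.append((abs(s[6])+0.3*np.abs(np.array(s)-q0).max(),r.as_quat()))
    return list(min(o,key=lambda t:t[0])[1])
def go(x,y,z,a,pitch=0.):
    q=best((x,y,z),a,pitch); arm.movep([x,y,z],q); return q
def rect(mask,z):
    """minAreaRect of largest component -> centre, long-axis angle, (L,W) in world at height z"""
    n,l,s,c=cv2.connectedComponentsWithStats(mask.astype(np.uint8)); k=1+np.argmax(s[1:,4])
    return comp(l==k,z)
def comp(m,z):
    v,u=np.nonzero(m); P=np.array([px2w(a,b,z)[:2] for a,b in zip(u,v)])*1e3
    (cx,cy),(w,h),an=cv2.minAreaRect(P.astype(np.float32)); an=np.radians(an)
    if h>w: w,h,an=h,w,an+np.pi/2
    an=(an)%np.pi
    return np.array([cx,cy])/1e3,an,(w,h)
def dark(img,roi,thr,z,amin=40):
    u0,u1,v0,v1=roi; g=cv2.cvtColor(img,cv2.COLOR_BGR2GRAY); m=np.zeros(g.shape,np.uint8); m[v0:v1,u0:u1]=(g[v0:v1,u0:u1]<thr)
    n,l,s,c=cv2.connectedComponentsWithStats(m)
    return [comp(l==k,z)+(s[k,4],) for k in range(1,n) if s[k,4]>=amin]
E
python3 - <<'E'
from h import *
im=cv2.imread("pics/top0.png"); g=cv2.cvtColor(im,cv2.COLOR_BGR2GRAY)
np.set_printoptions(precision=4,suppress=True)
print("cam",-CI["top"]["R"].T@CI["top"]["t"])
print("gray plate",g[231,300],"table",g[265,300],"block",g[231,318])
print("base",rect(np.pad((g[205:262,250:410]<95),((205,480-262),(250,640-410))),.02))
for t in(24,30,36): 
  print(t)
  for b in dark(im,(255,405,210,255),t,.062): print(b)
for nm,u,v in(("Bl",115,84),("B2",229,93),("B3",345,104),("B4",430,104)): print(nm,px2w(240+u/3,200+v/3,.062))
for nm,u,v,z in(("headc",45,295,.04),("tailTL",419,293,.024),("tailTR",456,294,.024),("tailBR",457,320,.024),("tailBL",419,320,.024),("p1h",614,241,.018),("p1t",605,165,.008),("p2h",710,252,.018),("p2t",722,180,.008)): print(nm,px2w(240+u/3,200+v/3,z))
print("tray",px2w(177,251,.03))
# scene check: pairs
c=w2px(list(px2w(240+45/3,200+295/3,.04)),"scene");print(c)
E
```

```text
cam [0.515  0.0085 1.1851]
gray plate 72 table 106 block 31
base (array([ 0.6175, -0.0329]), np.float64(1.5174339022427064), (332.9683532714844, 60.76011276245117))
24
30
(array([0.6242, 0.0919]), np.float64(1.5876301649243956), (38.185081481933594, 21.553476333618164), np.int32(120))
(array([0.6174, 0.0023]), np.float64(1.587817249910379), (35.842098236083984, 19.1737117767334), np.int32(101))
(array([ 0.6104, -0.0898]), np.float64(1.664596805194852), (39.57375717163086, 19.482364654541016), np.int32(95))
(array([ 0.6103, -0.1581]), np.float64(1.5795598807225064), (40.77916717529297, 24.036422729492188), np.int32(111))
36
(array([0.6242, 0.0919]), np.float64(1.5876301649243956), (38.185081481933594, 21.556720733642578), np.int32(152))
(array([0.6174, 0.0023]), np.float64(1.5875181030588548), (35.83809280395508, 19.178754806518555), np.int32(142))
(array([ 0.6091, -0.1581]), np.float64(1.5774797006793564), (40.79332733154297, 36.017677307128906), np.int32(169))
(array([ 0.6105, -0.0898]), np.float64(1.5877045867529984), (38.414283752441406, 21.581783294677734), np.int32(147))
Bl [0.623  0.0911 0.062 ]
B2 [0.6174 0.0004 0.062 ]
B3 [ 0.6102 -0.0922  0.062 ]
B4 [ 0.6113 -0.1601  0.062 ]
headc [0.4541 0.1454 0.04  ]
tailTL [ 0.4593 -0.158   0.024 ]
tailTR [ 0.4589 -0.1883  0.024 ]
tailBR [ 0.4377 -0.1893  0.024 ]
tailBL [ 0.4373 -0.1581  0.024 ]
p1h [ 0.5041 -0.32    0.018 ]
p1t [ 0.5672 -0.3152  0.008 ]
p2h [ 0.4962 -0.3997  0.018 ]
p2t [ 0.5563 -0.4135  0.008 ]
tray [0.5657 0.339  0.03  ]
[306.8286 185.9566]
```

```bash
cat > blk.py <<'E'
from h import *
TR=np.array([.5657,.339])
def detect():
    return dark(snapshot("top"),(255,405,205,260),36,.062)
def pick_place(exp,slot):
    D=detect(); b=min(D,key=lambda b:np.linalg.norm(b[0]-exp)); e=np.linalg.norm(b[0]-exp)
    print("blk",b,"err",e)
    if e>.006 or not 33<b[2][0]<45: raise SystemExit("moved? "+str(D))
    a=b[1]; x,y=exp; a=np.clip(a,1.50,1.68)
    arm.move_gripper(.7,40)
    go(x,y,.20,a); arm.line_to([x,y,.102],.15)
    arm.move_gripper(0,40); w=arm.read_opening()
    arm.line_to([x,y,.20],.2)
    tx,ty=TR[0]+slot,TR[1]
    print("open",w,arm.read_opening(),"F",arm.read_ft_force())
    go(tx,ty,.20,np.pi/2); arm.line_to([tx,ty,.090],.15)
    arm.move_gripper(.65); arm.line_to([tx,ty,.2],.25)
E
python3 - <<'E'
from blk import *
pick_place(np.array([.6237,.0925]),.048)
cv2.imwrite("pics/t1.png",cv2.convertScaleAbs(snapshot("top")[180:320,130:410],alpha=1.9))
print(arm.read_time())
E
python3 -c "
import cv2;a=cv2.imread('pics/t1.png');cv2.imwrite('pics/t1.png',cv2.resize(a,None,fx=2.5,fy=2.5))"
```

```text
blk (array([0.62421887, 0.09309766]), np.float64(1.5876301649243956), (40.51084899902344, 21.557493209838867), np.int32(154)) err 0.0007914735232989287
open 0.4442033078801811 0.439642617953178 F [-0.45171761  0.86218626  0.62121336]
8.3167
```

View pics/t1.png

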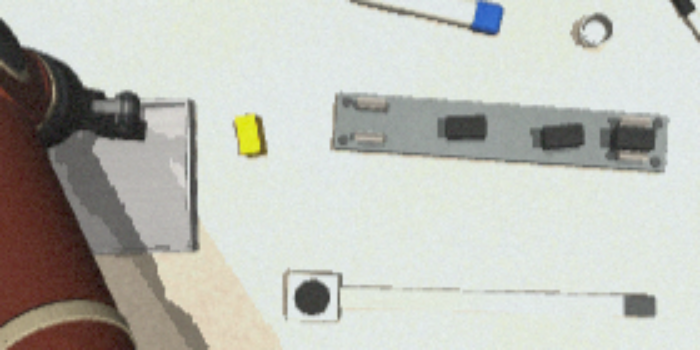

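Block 1 is out of the left fork. The gripper over the tray hides where it landed, so I'll check after the others.

```bash
python3 - <<'E'
from blk import *
pick_place(np.array([.6174,.002]),.016)
pick_place(np.array([.6103,-.1585]),-.016)
pick_place(np.array([.6104,-.090]),-.048)
go(.45,0.3,.3,np.pi/2)
arm.move_j([-1.216, 0.615, -0.013, 1.423, 0.008, 1.103, -0.04])
im=snapshot("top"); cv2.imwrite("pics/t2raw.png",im)
cv2.imwrite("pics/t2.png",cv2.resize(cv2.convertScaleAbs(im[180:320,130:500],alpha=1.9),None,fx=2.1,fy=2.1))
print(arm.read_time())
E
```

```text
blk (array([0.61736884, 0.00233591]), np.float64(1.5878182704420312), (35.84156799316406, 19.171588897705078), np.int32(111)) err 0.0003373476673779677
open 0.4435627689865494 0.4395139991077213 F [ 0.15169743 -0.26414756 -1.11147453]
blk (array([ 0.61153595, -0.15810335]), np.float64(1.5795598807225064), (40.78917694091797, 21.65803337097168), np.int32(125)) err 0.0012980387757206206
open 0.4415867699671299 0.43940440339071335 F [ 0.34667054  0.59208454 -1.64741996]
blk (array([ 0.61016119, -0.0898511 ]), np.float64(1.664596805194852), (39.57375717163086, 20.0360107421875), np.int32(121)) err 0.0002814217083687498
open 0.4390938259889573 0.4409443292983396 F [-0.11170436 -0.43487672 -0.56718562]
31.1833
```

View pics/t2.png

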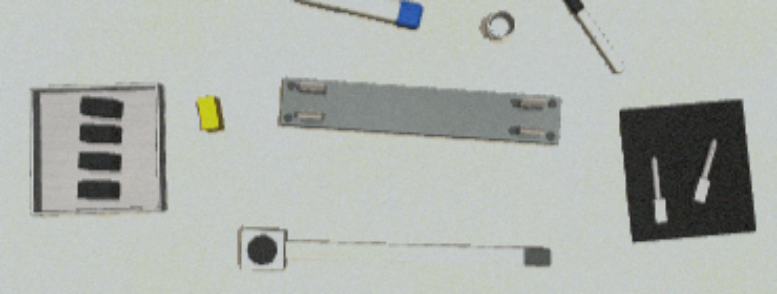

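All four blocks stand in the tray at about (178,220–270). Both forks are empty, and the right pin has been knocked left, so I'll re-measure it later. Now the first trial lift at arm x = +38.

```bash
cat > smp.py <<'E'
from h import *
H=np.array([.4541,.1454]); T=np.array([.4483,-.1889])
O=(H+T)/2; E_=(H-T)/np.linalg.norm(H-T); AS=np.arctan2(E_[1],E_[0])-np.pi/2
ZG=.076
def grab(p,eff=60):
    x,y=O+E_*p
    arm.move_gripper(.6,eff); go(x,y,.16,AS); arm.line_to([x,y,ZG],.1)
    arm.pause(.3); f0,t0=np.array(arm.read_ft_force()),np.array(arm.read_wrist_torque())
    arm.move_gripper(0,eff); w=arm.read_opening()
    return x,y,f0,t0,w
def trial(p,h=.015,eff=60):
    x,y,f0,t0,w=grab(p,eff)
    arm.line_to([x,y,ZG+h],.05); arm.pause(.5)
    f=np.array(arm.read_ft_force())-f0; t=np.array(arm.read_wrist_torque())-t0
    print("p",p,"w",w,"dF",f.round(2),"dT",t.round(3),"tcp",np.round(arm.read_tool_pos(),4)); return f,t
def release():
    x,y,z=arm.read_tool_pos(); arm.line_to([x,y,ZG],.05); arm.move_gripper(.6); arm.line_to([x,y,.16],.15)
E
python3 - <<'E'
from smp import *
for u,v in((278.3,228.6),(384,235.7)): print(px2w(u,v,.056))
trial(.038)
im=snapshot("scene"); cv2.imwrite("pics/s1.png",cv2.resize(cv2.convertScaleAbs(im[150:320,170:400],alpha=1.6),None,fx=3,fy=3))
print(arm.read_time())
E
```

```text
[0.62218073 0.09160859 0.056     ]
[ 0.60934441 -0.16262147  0.056     ]
p 0.038 w 0.2181515901778468 dF [ 0.14  0.82 -4.95] dT [-0.162 -0.089  0.021] tcp [0.4518 0.0162 0.0909]
36.375
```

View pics/s1.png

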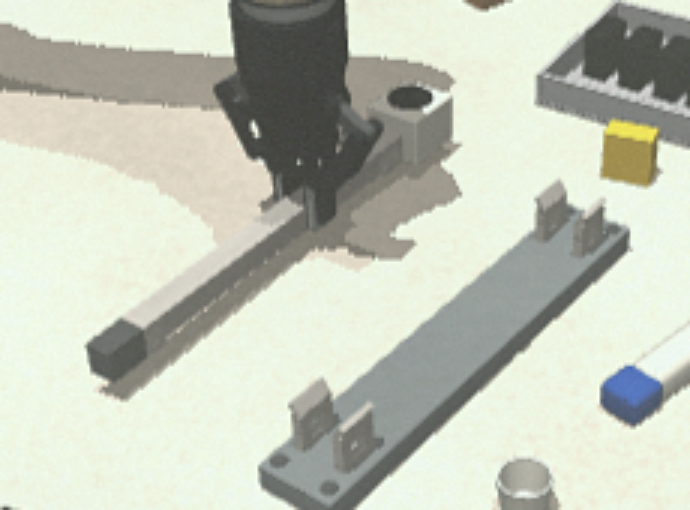

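Tail (115,350 in the crop) is raised and the head is still on the table, so the balance point is further toward the head. The torque agrees.

```bash
python3 - <<'E'
from smp import *
release(); trial(.072)
im=snapshot("scene"); cv2.imwrite("pics/s2.png",cv2.resize(cv2.convertScaleAbs(im[150:320,170:400],alpha=1.6),None,fx=3,fy=3))
print(arm.read_time())
E
```

```text
p 0.072 w 0.21507586869962997 dF [-0.85  1.26 -4.48] dT [-0.025 -0.062  0.049] tcp [0.4524 0.0502 0.0909]
41.1167
```

View pics/s2.png

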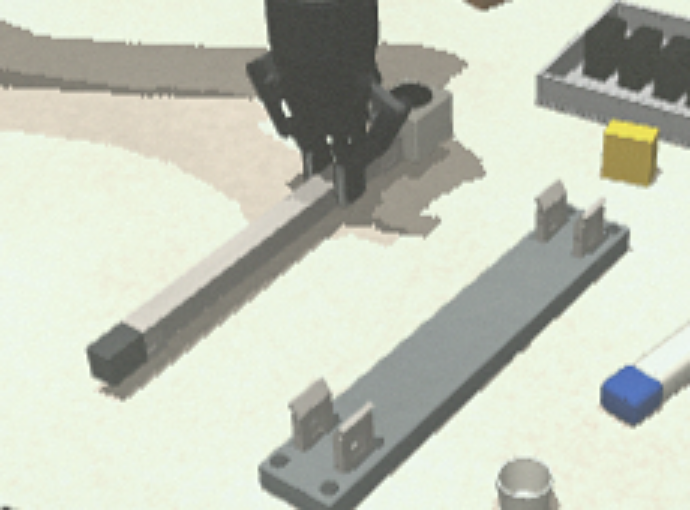

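The arm looks level with only a small residual torque. I'll lift it higher, check, and carry it to hover over the base.

```bash
python3 - <<'E'
from smp import *
x,y,z=arm.read_tool_pos()
arm.line_to([x,y,ZG+.03],.05); arm.pause(.2); print(arm.read_wrist_torque())
im=snapshot("scene"); 
arm.line_to([x,y,ZG+.07],.05); arm.pause(.8)
p=.072; B=np.array([.6168,-.0338]); al=np.radians(3.03); e=np.array([np.sin(al),np.cos(al)])
G=B+e*(p+.0025)
q=best((G[0],G[1],ZG+.07),-al)
arm.line_to([G[0],G[1],ZG+.07],.08,ori=q); arm.pause(.5)
print(np.round(arm.read_tool_pos(),4),"t",arm.read_time(),arm.read_ft_force(),arm.read_wrist_torque())
t=snapshot("top"); s=snapshot("scene"); cv2.imwrite("pics/t3raw.png",t); cv2.imwrite("pics/s3raw.png",s)
A=cv2.resize(cv2.convertScaleAbs(t[190:270,240:420],alpha=1.9),(800,356),interpolation=cv2.INTER_CUBIC)
b=cv2.resize(cv2.convertScaleAbs(s[150:340,230:430],alpha=1.6),None,fx=3,fy=3)
cv2.imwrite("pics/t3.png",A); cv2.imwrite("pics/s3.png",b)
for X in (-.1675,-.1275,.1275,.1425,.1925): 
    P=B+e*(X+.0025)
    print(X,"bar top at hover",w2px([*P,.024+.07]),"scene",w2px([*P,.094],"scene"))
E
```

```text
[ 0.06122628 -0.08473915 -0.06043792]
[0.6207 0.0406 0.146 ] t 46.325 [ 0.27365848 -0.01027437 -4.27193955] [-0.02526036  0.05077408 -0.03083347]
-0.1675 bar top at hover [401.88953762 235.17980477] scene [263.9264187  277.12098783]
-0.1275 bar top at hover [384.76981203 233.98716324] scene [279.73049365 264.1745331 ]
0.1275 bar top at hover [275.23264902 226.35628333] scene [361.42991869 197.24762274]
0.1425 bar top at hover [268.76772715 225.90590611] scene [365.41193812 193.98561377]
0.1925 bar top at hover [247.20061821 224.4034387 ] scene [378.15441943 183.54716939]
```

View pics/t3.png

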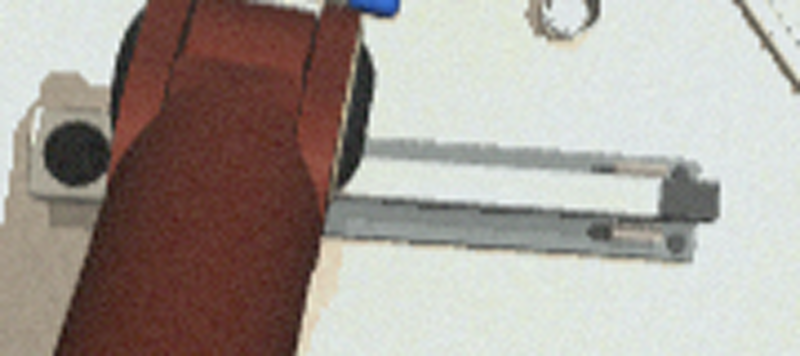

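View pics/s3.png

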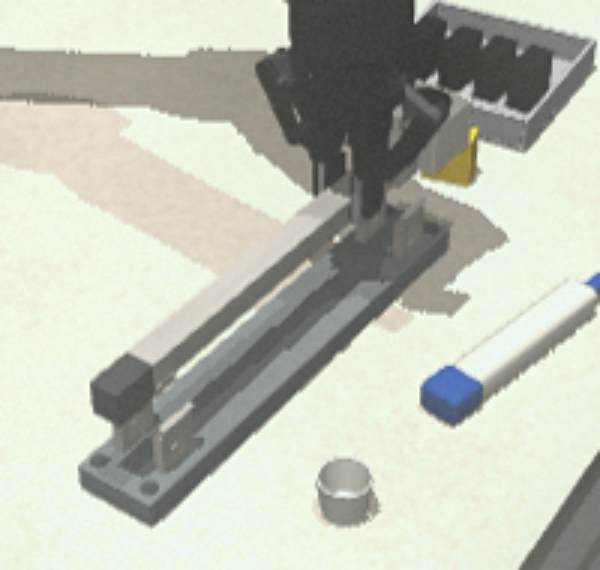

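Hovering over the base: the tail end sits at (401.8,234.8), where (401.9,235.2) was predicted. The bar is level and in line with the forks. Lowering with force checks.

```bash
python3 - <<'E'
from smp import *
x,y,z=arm.read_tool_pos(); f0=np.array(arm.read_ft_force())
for zz in (.125,.118,.112,.106,.102,.099,.097,.096):
    arm.line_to([x,y,zz],.05); f=np.array(arm.read_ft_force())-f0
    print(zz,f.round(1),np.round(arm.read_wrist_torque(),2))
    if np.abs(f).max()>12: print("stop"); break
s=snapshot("scene"); cv2.imwrite("pics/s4.png",cv2.resize(cv2.convertScaleAbs(s[150:340,230:430],alpha=1.6),None,fx=3,fy=3)); print(arm.read_time())
E
```

```text
0.125 [ 0.8  0.3 -0.5] [ 0.03 -0.02 -0.  ]
0.118 [ 0.7  0.2 -0.8] [ 0.02 -0.03  0.1 ]
0.112 [ 0.7  0.2 -0.1] [0.01 0.01 0.05]
0.106 [ 0.2 -0.  -0.1] [-0.01  0.05  0.02]
0.102 [ 0.8 -0.4 -1.5] [ 0.04  0.03 -0.01]
0.099 [0.8 0.3 0.3] [ 0.03 -0.    0.02]
0.097 [ 0.6 -0.6 -0.9] [0.02 0.01 0.06]
0.096 [-0.1  1.2  2.8] [ 0.07  0.17 -0.01]
48.8667
```

View pics/s4.png

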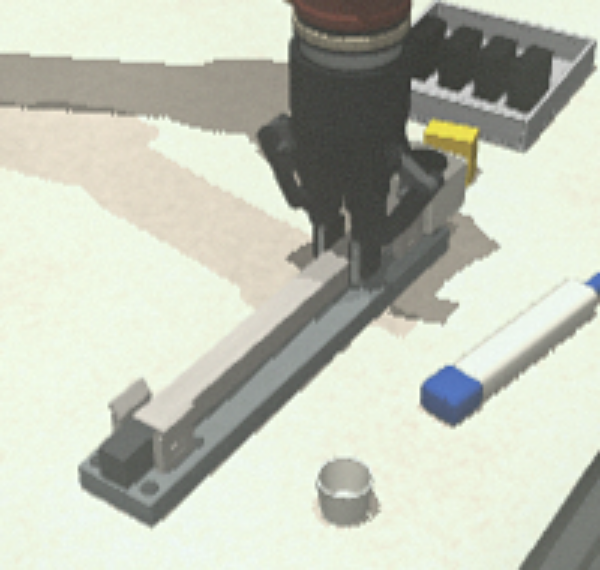

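The arm dropped freely into both forks and touched down at 0.096. Releasing, then locating the pins.

```bash
python3 - <<'E'
from smp import *
x,y,z=arm.read_tool_pos()
arm.move_gripper(.5); arm.line_to([x,y,.2],.15)
arm.move_j([-1.216, 0.615, -0.013, 1.423, 0.008, 1.103, -0.04])
im=snapshot("top"); cv2.imwrite("pics/t5raw.png",im)
g=cv2.cvtColor(im,cv2.COLOR_BGR2GRAY)
u0,u1,v0,v1=429,487,233,291
m=np.zeros(g.shape,np.uint8); m[v0:v1,u0:u1]=g[v0:v1,u0:u1]>50
n,l,s,c=cv2.connectedComponentsWithStats(m)
for k in range(1,n):
    if s[k,4]>15: print(c[k],s[k],comp(l==k,.012))
a=cv2.resize(cv2.convertScaleAbs(im[200:300,240:500],alpha=1.9),None,fx=3.07,fy=3.07,interpolation=cv2.INTER_CUBIC)
b=cv2.resize(cv2.convertScaleAbs(im[225:300,420:500],alpha=2),(320,300),interpolation=cv2.INTER_CUBIC)
o=np.zeros((607,798,3),np.uint8); o[:307,:798]=a; o[307:607,:320]=b
cv2.imwrite("pics/t5.png",o[:600]); print(arm.read_time())
E
```

```text
[485.4 241.8] [484 233   3  24  45] (array([ 0.59523267, -0.42318073]), np.float64(3.13662985289843), (57.76804733276367, 5.04993200302124))
[465.38738739 263.71171171] [461 246  10  31 111] (array([ 0.55320038, -0.37733682]), np.float64(2.8178112540543028), (76.31761932373047, 13.415304183959961))
[443.24561404 273.45614035] [440 255   8  32 114] (array([ 0.52876917, -0.31804626]), np.float64(0.10099392617561166), (77.27174377441406, 13.466691017150879))
52.5583
```

View pics/t5.png

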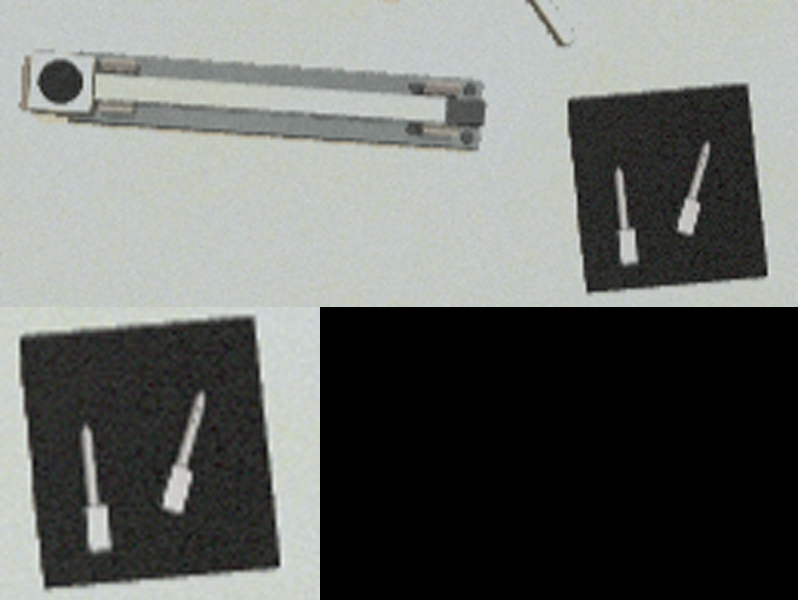

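The arm lies in both forks. Pins: left one pointing up at about (443,273), right one at (465,264). I'll segment the cheeks to pin down the fork positions.

```bash
python3 - <<'E'
from h import *
np.set_printoptions(precision=4,suppress=True)
for f in("pics/t2raw.png","pics/t5raw.png"):
    im=cv2.GaussianBlur(cv2.imread(f),(3,3),0).astype(int); d=im[...,2]-im[...,0]
    m=np.zeros(d.shape,np.uint8); m[212:252,266:394]=(d[212:252,266:394]>0)
    n,l,s,c=cv2.connectedComponentsWithStats(m)
    print(f,"plate R-B",d[232,330],"table",d[265,330])
    for k in range(1,n):
        if s[k,4]>12: print(c[k],s[k],px2w(*c[k],.054))
im=cv2.imread("pics/t2raw.png"); g=cv2.cvtColor(im,cv2.COLOR_BGR2GRAY).astype(float)
# plate ends: half-level crossing along rows parallel to plate
e=np.array([np.sin(.0529),np.cos(.0529)])
import scipy.ndimage as nd
for lat in(-.016,-.008,0,.008,.016):
    t=np.arange(-.19,.19,.0005); P=[w2px([*(np.array([.6168,-.0338])+e*a+lat*np.array([e[1],-e[0]])),.02]) for a in t]; P=np.array(P)
    v=nd.map_coordinates(g,[P[:,1],P[:,0]],order=1); i=np.nonzero(v<90)[0]; print(lat,t[i[0]],t[i[-1]],(t[i[0]]+t[i[-1]])/2)
for al in(-.1,0,.05,.1,-.05):
    t=np.arange(-.05,.05,.0005); P=np.array([w2px([*(np.array([.6168,-.0338])+e*al+a*np.array([e[1],-e[0]])),.02]) for a in t])
    v=nd.map_coordinates(g,[P[:,1],P[:,0]],order=1); i=np.nonzero(v<90)[0]; print("lat",al,t[i[0]],t[i[-1]])
E
```

```text
pics/t2raw.png plate R-B -1 table 2
[302.5818 216.1273] [296 212  13   8  55] [0.6535 0.034  0.054 ]
[320.65 216.44] [308 212  24  10 100] [ 0.6535 -0.0095  0.054 ]
[336.6 215.6] [334 213   6   7  25] [ 0.6562 -0.048   0.054 ]
[278.1081 221.027 ] [272 218  14   7  74] [0.6406 0.0926 0.054 ]
[383.125  228.4375] [376 226  15   6  80] [ 0.627  -0.1607  0.054 ]
[277.4706 234.5   ] [271 232  14   6  68] [0.6081 0.0935 0.054 ]
[323.6689 246.2296] [266 239 128  13 749] [ 0.5817 -0.0179  0.054 ]
[382.4    242.0154] [376 240  14   5  65] [ 0.5942 -0.1592  0.054 ]
pics/t5raw.png plate R-B 1 table 1
[301.9483 215.6897] [296 212  13   9  58] [0.6545 0.0355 0.054 ]
[321.3211 216.2202] [309 212  22  10 109] [ 0.6541 -0.0112  0.054 ]
[336.1111 216.3333] [333 213   7   7  27] [ 0.6544 -0.0468  0.054 ]
[308.9469 238.321 ] [ 266  218  128   34 1489] [0.6002 0.0178 0.054 ]
[383.3253 228.6265] [375 226  16   7  83] [ 0.6266 -0.1612  0.054 ]
[378.475 239.55 ] [365 234  25  11 120] [ 0.6    -0.1497  0.054 ]
-0.016 -0.16599999999999998 0.16700000000000031 0.000500000000000167
-0.008 -0.16549999999999998 0.16650000000000031 0.000500000000000167
0 -0.16549999999999998 0.16700000000000031 0.0007500000000001672
0.008 -0.16499999999999998 0.16750000000000032 0.0012500000000001676
0.016 -0.16449999999999998 0.16850000000000032 0.0020000000000001683
lat -0.1 -0.028999999999999984 0.03050000000000007
lat 0 -0.028499999999999984 0.03050000000000007
lat 0.05 -0.028999999999999984 0.029000000000000067
lat 0.1 -0.028499999999999984 0.03050000000000007
lat -0.05 -0.028999999999999984 0.03100000000000007
```

```bash
cat > pin.py <<'E'
from h import *
B=np.array([.6173,-.0333]); al=np.radians(3.06); e=np.array([np.sin(al),np.cos(al)]); d=np.array([e[1],-e[0],0.])
BORE={"L":B+.1275*e,"R":B-.1275*e}
V=.0657; TILT=np.radians(4); ZT=.078
def findpin(exp):
    g=cv2.cvtColor(snapshot("top"),cv2.COLOR_BGR2GRAY); m=np.zeros(g.shape,np.uint8); m[234:291,430:482]=g[234:291,430:482]>50
    n,l,s,c=cv2.connectedComponentsWithStats(m); L=[comp(l==k,.012) for k in range(1,n) if s[k,4]>60]
    c,a,wh=min(L,key=lambda t:np.linalg.norm(t[0]-exp)); a=(a+np.pi/2)%np.pi-np.pi/2
    print("pin",c,a,wh); return c,a
def grab(c,a):
    u=np.array([np.cos(a),np.sin(a)]); x,y=c-.030*u
    arm.move_gripper(.45,60); q=go(x,y,.16,a+np.pi/2); arm.line_to([x,y,ZT],.1)
    arm.move_gripper(0,60); print("w",arm.read_opening()); arm.line_to([x,y,.18],.15)
    return Rn.from_quat(q)
def pose(r,a,bore,s,z=.032,dx=0.,tilt=TILT):
    """TCP pose with pin shoulder at s along d from the bore middle; r: vertical grip orientation, a: pin yaw at grip"""
    w=np.arctan2(d[1],d[0])-a; Rt=Rn.from_rotvec(tilt*np.cross(d,[0,0,1]))
    R=Rt*Rn.from_euler('z',w)*r; g=np.array([*(BORE[bore]+dx*e),z])+d*(s-.019)
    return list(g-Rt.apply([0,0,-V])),list(R.as_quat())
E
cat > run1.py <<'E'
import sys,json
from pin import *
exp=np.array([float(sys.argv[1]),float(sys.argv[2])]); bore=sys.argv[3]
c,a=findpin(exp); r=grab(c,a)
json.dump([list(r.as_quat()),a,bore],open("grip.json","w"))
p,q=pose(r,a,bore,-.085); arm.movep([p[0],p[1],.18],q); arm.line_to(p,.12); arm.pause(.3)
s=snapshot("scene"); t=snapshot("top")
tip=np.array([*BORE[bore],.032])+d*(-.035); sh=np.array([*BORE[bore],.032])+d*(-.085)
print("tip scene",w2px(tip,"scene"),"sh",w2px(sh,"scene"),"tip top",w2px(tip),"bore scene",w2px([*(BORE[bore]-.019*d[:2]),.032],"scene"),"t",arm.read_time())
n=sys.argv[4]; u,v=(w2px(tip,"scene")-[45,35]).astype(int); A=cv2.resize(cv2.convertScaleAbs(s[v:v+70,u:u+90],alpha=1.7),(540,420),interpolation=cv2.INTER_CUBIC)
cv2.imwrite(f"pics/{n}.png",A); print("crop origin",u,v,"x6")
E
python3 run1.py .5288 -.318 R p1
```

```text
pin [ 0.52874872 -0.31755606] 0.11209639508879987 (77.23633575439453, 13.285252571105957)
w 0.14281385079346198
tip scene [266.41435857 283.86452895] sh [245.94916988 273.10897187] tip top [380.8353569  250.20555464] bore scene [273.19679058 287.42906166] t 60.2917
crop origin 221 248 x6
```

View pics/p1.png

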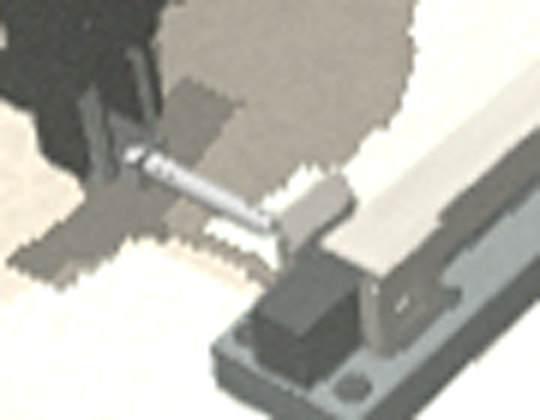

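The pin tip is at (266,286), about 2 px below prediction. The far cheek's bore, at (288,298), shows the same offset, so it is camera bias and the pin is in line. Inserting with force checks.

```bash
cat > ins.py <<'E'
import sys,json
from pin import *
q0,a,bore=json.load(open("grip.json")); r=Rn.from_quat(q0)
def push(s,dx=0.,z=.032,v=.03):
    p,q=pose(r,a,bore,s,z,dx); arm.line_to(p,v,ori=q)
def force(): return np.mean([arm.read_ft_force() for _ in range(3)],axis=0)
def insert(dx=0.,z=.032,lim=9):
    push(-.078,dx,z); arm.pause(.3); f0=force(); s=-.078
    while s<-.0151:
        s+=.003; push(s,dx,z); f=force()-f0; ax=f@d
        print(round(s*1e3),f.round(1),end=" | ")
        if -ax>lim or np.abs(f).max()>15: break
    print("\nend s",s,"dx",dx,"z",z,"t",arm.read_time()); return s
if __name__=="__main__":
    insert(*[float(x) for x in sys.argv[1:]])
E
python3 ins.py
```

```text
-75 [ 1.3 -0.   0.2] | -72 [ 1.3 -0.7 -0.4] | -69 [ 1.6 -0.   0.3] | -66 [ 1.9  0.4 -0.6] | -63 [1.4 0.8 0.3] | -60 [ 0.2 -0.2  0. ] | -57 [ 0.5 -0.2  0.8] | -54 [ 0.8 -0.2 -0.9] | -51 [0.8 1.  0.4] | -48 [ 0.9 -0.  -0.2] | -45 [ 1.1 -0.6 -0.6] | -42 [1.  0.5 0.1] | -39 [ 0.9 -0.2  0.9] | -36 [ 0.6  1.  -0.3] | -33 [ 0.1 -0.  -0.5] | -30 [ 0.1  0.9 -0.9] | -27 [ 1.3  0.6 -0.4] | -24 [0.7 0.8 0.3] | -21 [ 1.1  0.8 -0.5] | -18 [-1.9  0.2  0.8] | -15 [-7.1 -0.1  4.3] | 
end s -0.014999999999999965 dx 0.0 z 0.032 t 66.225
```

Pin 1 is seated; contact came at −18 mm, as expected. Release it and take the second pin.

```bash
python3 - <<'E'
from pin import *
push=None
arm.move_gripper(.4); x,y,z=arm.read_tool_pos(); arm.line_to([x,y,.2],.15)
go(.48,.1,.25,np.pi/2)
E
python3 run1.py .5532 -.3773 L p2 && python3 ins.py
```

```text
pin [ 0.55316693 -0.37632431] -0.28123100953485825 (77.24369812011719, 13.717007637023926)
w 0.14328446598941377
tip scene [346.11674226 217.27414569] sh [326.9929842  209.62426621] tip top [276.97623343 242.96499133] bore scene [352.42049202 219.79576962] t 75.8917
crop origin 301 182 x6
-75 [-0.1 -0.4  0.3] | -72 [ 0.6 -0.7 -0. ] | -69 [ 0.2 -0.2  0.6] | -66 [-1.3 -0.3  0.4] | -63 [-1.2 -0.6  0.9] | -60 [ 0.1 -1.8  0.2] | -57 [-0.3 -0.9 -0.6] | -54 [-0.1 -0.1  0.1] | -51 [ 0.4 -0.3  0.2] | -48 [-1.3  0.6  0.2] | -45 [ 0.  -0.   0.5] | -42 [ 0.8 -0.1  0.8] | -39 [-0.7 -1.   0.2] | -36 [-0.1 -0.7  0.3] | -33 [-0.5 -0.9  0.7] | -30 [0.  0.2 0. ] | -27 [-1.   0.2  1.1] | -24 [-0.4 -0.3  1. ] | -21 [-0.8 -0.3 -0.5] | -18 [-1.4 -0.9  0.5] | -15 [-4.5  0.4  3.7] | 
end s -0.014999999999999965 dx 0.0 z 0.032 t 81.825
```

```bash
sleep 0; ls pics/p2.png
```

```text
pics/p2.png
```

Both pins reached the cheek. Release, retreat and check.

```bash
python3 - <<'E'
from pin import *
arm.move_gripper(.4); x,y,z=arm.read_tool_pos(); arm.line_to([x,y,.2],.15)
arm.move_j([-1.216, 0.615, -0.013, 1.423, 0.008, 1.103, -0.04]); arm.pause(.5)
t=snapshot("top"); s=snapshot("scene")
a=cv2.resize(cv2.convertScaleAbs(t[200:290,130:410],alpha=1.9),(800,257),interpolation=cv2.INTER_CUBIC)
b=cv2.resize(cv2.convertScaleAbs(s[170:330,220:430],alpha=1.7),(446,340),interpolation=cv2.INTER_CUBIC)
o=np.zeros((597,800,3),np.uint8); o[:257]=a; o[257:,:446]=b; cv2.imwrite("pics/fin.png",o)
for k,P in BORE.items():
    print(k,"back of head top px",w2px([*(P-.047*d[:2]),.035]),"shoulder",w2px([*(P-.019*d[:2]),.038]),"tip scene",w2px([*(P+.031*d[:2]),.032],"scene"))
print(arm.read_time())
E
```

```text
L back of head top px [276.52009911 247.78613279] shoulder [277.27899412 236.26034955] tip scene [372.72631481 227.91849824]
R back of head top px [380.71330158 255.0354793 ] shoulder [381.59279298 243.55274006] tip scene [295.16882753 298.97654853]
85.8333
```

View pics/fin.png

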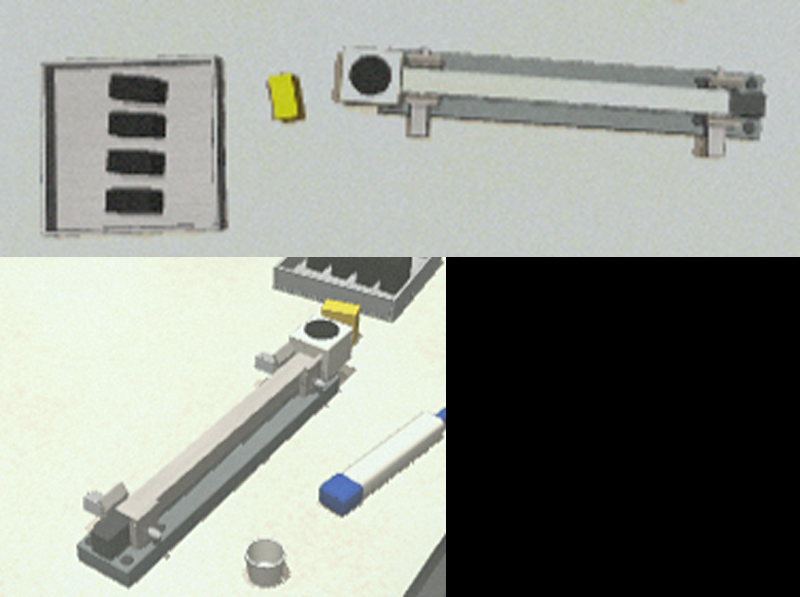

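Both pins go right through. The tips show beyond the far cheeks, and the head backs are at rows 247.6 and 255, matching the predicted 247.8 and 255.0. The blocks are in the tray. Handing in.

```bash
python3 -c "
from station import ticket
print(ticket.finish_job())"
```

```text
the job is handed in; nothing more can be done
None
```

I handed in the job at about 86 s of robot time, but no verdict came back: in the last pictures all four blocks are in the tray, the arm is down in both forks, and both pins are right through with their heads up to the forks.

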